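# Fit the aperture plate and hold the glass cell in the light path

## Robot

A 7-joint arm with a two-finger parallel gripper is mounted at the origin on the work surface; the furniture and walls round the work are solid. World frame = base frame: x ahead of the robot, y to its left, z up, the work surface at z = 0. Lengths are in m, angles in rad, forces in N, time in s.
With the tool pointing down it reaches from about 0.4 to 0.925 m from the base axis. Payload 4.1 kg.
Tool frame: the origin (TCP) lies at the very end of the fingers, on their centre line; the grasp point (between the pads) lies 19 mm behind it; z points along the fingers, y is the line along which they close (so a half turn about z gives the same grasp; the last joint's range is limited). The gripper opens to 85 mm and grips with 20 to 120 N. Pads are 22 mm wide; open, the fingers measure 114 mm over their backs; the gripper's body (76 mm by 85 mm) begins 54 mm behind the grasp point. The pads swing forward as they close: fully open they stand 13 mm farther back than shut.
Start: joints at [1.097, 0.398, 0.045, 1.537, -0.019, 1.207, -0.051], TCP at [0.238, -0.605, 0.231] pointing down, gripper open.
Joint ranges: [-2.82, 2.82], [-0.49, 2.23], [-1.37, 1.46], [0, 2.46], [-1.36, 4.5], [0.23, 2], [-2.94, 2.94]. Speed limits (rad/s): [2.57, 2.57, 3.14, 3.14, 3.14, 3.14, 3.14].

## Interface

Orientations are given as a rotation vector (axis times angle).
In Python, from workcell import arm gives the robot as it stands.
- The arm moves only by the tool servo_tool, never from a script. Its argument "targets" is a list of rows, each an object of numbers: "x", "y", "z": the shift along the tool's x, y, z in m; "wx", "wy", "wz": the turn, a rotation vector about the tool's x, y, z in degrees; "hand": the finger opening in m, from 0 to 0.0854. A call has 1 to 5 rows; each row shifts and turns the commanded pose from where the row before left it, along the tool's axes as they then stand; what a row does not reach is not made up. A row lasts 1/10 s, in which the tool goes at most 50 mm and 8.59 degrees, less where a joint would pass 70% of its speed; a pose out of reach is approached as far as the arm can. A call is refused whole if a number of a shift passes 0.05 or a number of a turn 8.59, either way. A call with a gripper value outside its range is refused whole. The fingers move at their own pace and stop on an object; "force" is the grip in N (left out, the last holds). Time passes only in rows, so rows that do not move let the fingers close. It gives the time, the measured TCP pose, the force, the opening and the grip force at its end, in the units of the state.
- arm.observe(): the state, without advancing time (a new reading comes with each control period).
- arm.snapshot(name): name is "scene" or "top" or "wrist"; returns the picture (384x512x3 uint8, red, green, blue); there is no depth.
- arm.calibration(name): a dict with "fx", "fy", "cx", "cy" (pixels), "R" (3x3) and "t" (3): a world point X has camera coordinates R X + t. Camera axes: x right, y down, z forward; pixel columns grow to the right and rows downward; lengths in m; the calibration is good to about 2 mm. A picture is of the moment at which its call begins: read the wrist's pose just before it. calibration takes no time and is no camera call; for the wrist camera it gives the pose at the moment of the call.
- arm.job_done(): hands the job in; it is judged then, once.
The state is a dict: "clock": time; "qpos": joint angles; "joint_velocities": joint speeds; "effort": joint torques, N m; "eef_pos": TCP position; "eef_rot": TCP orientation; "wrist_force": force on the tool from outside, world axes, zero at the start; "ft_torque": the same for the moment, N m; "gripper_width": finger opening in m; "finger_force": force on a finger pad.
Only numpy, scipy, OpenCV 4.12 (cv2) and the standard library are available. Lean on these libraries where they do the work, as an engineer would, in place of code of your own. Each camera call takes 0.05 s, during which the arm holds its last target. There are 200 camera calls.

## Task

Set up the light gauge on the bench: lower the steel aperture plate over the gauge's two locating pins until its foot rests flush on the bed, and let go of it. Then take the glass cell by its two narrow frosted sides only, with no finger on its broad clear faces, and hold it still and upright in the light path, touching nothing, between the aperture plate and the receiver: its middle on the line from lamp lens to receiver lens and its clear faces square to that line. The program finishes while the gripper is still holding the cell there; leave the other things on the bench where they are.

Things in the scene. Friction and masses are not known exactly. Their poses are not given: they have to be found in the camera images.
- gauge: light gauge, fixed to the bench: a grey bed 100 x 300 x 12 mm with a lamp barrel (bright lens) at its +y end and a receiver barrel (dark lens) at its -y end, both 50 mm in diameter, tops 105 mm over the bench; the lens faces stand at y = +96 and -96 mm. Origin: centre of the bed's underside, on the bench; y runs along the light path towards the lamp, z up
- light_path (a point): point on the light axis (the line between the lens centres, 80 mm over the bench), half-way between the lens face of the receiver and the near face of the fitted aperture plate's upright: there are 73 mm of free path along y on its lamp side and 71 mm on its receiver side; 68 mm above the bed; axes as the gauge's
- pin_seat (a point): point on the bed's top face midway between the two locating pins (12 mm over the bench); axes as the gauge's. The steel pins stand at x = -32 and +32 mm of it, 8 mm in diameter, 24 mm tall, the last 6 mm tapered
- aperture_plate: loose steel aperture plate, 0.25 to 0.5 kg, standing on the bench: a flat foot 90 (x) x 40 (y) x 8 mm with two through holes 11 mm in diameter at x = -32 and +32 mm, and an upright 36 (x) x 14 (y) mm in its middle that reaches 98 mm over the underside, with a 14 mm round window 68 mm up, through y. Origin: centre of the foot's underside; z up. It is the same either way round
- plate_foot (a point): centre of the foot's underside of the aperture plate; it lies at point pin_seat when the plate is seated, with the x axes parallel (either way round)
- plate_grip (a point): point in the middle of the aperture plate's upright, 83 mm over the foot's underside and 15 mm below its top: grip here across the 36 mm width, fingers closing along the plate's x
- cell: loose glass cell, about 0.12 to 0.25 kg, standing upright on the bench: a block 40 (x) x 24 (y) x 70 (z) mm. The broad faces (normals along y) are clear windows; the narrow sides (at x = -20 and +20 mm) are frosted and 21 mm wide over the full height. Origin: centre of the underside. It is the same either way round
- cell_windows: the two clear panes of the cell, at y = -12 and +12 mm of it, 35 mm wide and 64 mm high, which the fingers must not touch; origin at the cell's centre
- cell_centre (a point): centre of the glass cell, 35 mm over its underside; axes as the cell's (x from frosted side to frosted side, y through the clear faces, z up)
- nut: bystander: big steel hexagon nut lying flat, 36 x 41 x 19 mm, leave it alone
- gas_cup: bystander: small ceramic gas cup standing on its wide end, 23 mm in diameter, 42 mm high, leave it alone
Mind the look-alikes: they are no part of the job. There is more than one size of the cell; the one meant has the size given above.

How it is judged:
By the outcome, as a careful person would: the job done as asked, in the order asked, and still so for the second after the job is handed in, while the arm keeps its last pose, push and grip.
It also fails if it takes over 67 s, if anything falls off the work surface, if the arm or the gripper's body presses on something with over 40 N, if the wrist force passes 120 N, or if a joint passes its speed limit or range.

## Working session

There is one attempt and no reset: what is moved stays moved. The work goes in short steps, Python scripts to look and compute and a tool call to move; the robot and the scene stay as the last step left them, time stands still between calls to the robot, and variables do not carry over. Pictures are saved under pics/ and viewed, at most 10 in all, crops included, and the job is handed in when it is done.

Besides the shell and the picture viewer there is one more tool, called after "Request:" by a JSON object that holds its "op" and its "data". servo_tool: Moves the arm, as the interface text tells. Its arguments: {"type":"object","properties":{"targets":{"type":"array"},"force":{"type":"number"}},"required":["targets"]}

```bash
mkdir -p pics; ls; python3 - <<'E'
from workcell import arm
import cv2,json
for n in("scene","top"):
    im=arm.snapshot(n); cv2.imwrite(f"pics/{n}0.png",im[:,:,::-1])
    c=arm.calibration(n); print(n,{k:(v.tolist() if hasattr(v,'tolist') else v) for k,v in c.items()})
print(arm.observe())
E
```

```text
pics
scene {'fx': 470.10149806656773, 'fy': 470.10149806656773, 'cx': 258.9677985700604, 'cy': 184.64805442282213, 'R': [[-0.8900629562570683, -0.4557181937642046, -0.01043368445080528], [-0.2668052002226835, 0.5393827763629574, -0.7986746557247963], [0.3695983211989224, -0.708086963893051, -0.6016726124161372]], 't': [0.3202006424852992, 0.16019468305334306, 1.174203905267014]}
top {'fx': 412.77611449082826, 'fy': 412.77611449082826, 'cx': 255.8957422544372, 'cy': 197.17404846932334, 'R': [[0.0036057570935061063, -0.999955969025859, 0.00866363234086082], [-0.9867580527260069, -0.004962803735987307, -0.16212315059687588], [0.16215900806357278, -0.00796433227791564, -0.9867324994724788]], 't': [-0.03199392152725944, 0.40948779304122845, 1.1829063706787406]}
{'clock': 0.1, 'qpos': array([ 1.09700241,  0.39912716,  0.04501775,  1.53773329, -0.01873498,
        1.20691127, -0.05068881]), 'joint_velocities': array([-0.00098475, -0.00092305,  0.00045953, -0.000952  ,  0.00013425,
       -0.00154627, -0.0022461 ]), 'effort': array([ 4.64231402e-03, -4.76256502e+01,  1.37020513e+00, -2.54947472e+01,
        1.18685435e-02,  5.00063776e-03,  1.39068064e-05]), 'eef_pos': array([ 0.23779049, -0.60433698,  0.23037029]), 'eef_rot': array([-3.08487396e+00, -5.85164414e-01,  6.40537972e-04]), 'wrist_force': array([-0.05797802, -0.80132934,  0.21003117]), 'ft_torque': array([-0.02692382, -0.00881062, -0.0083246 ]), 'finger_force': 0.0, 'gripper_width': 0.08566820053087132}
```

View pics/scene0.png

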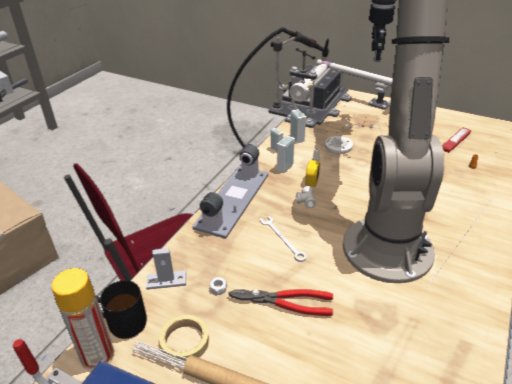

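View pics/top0.png

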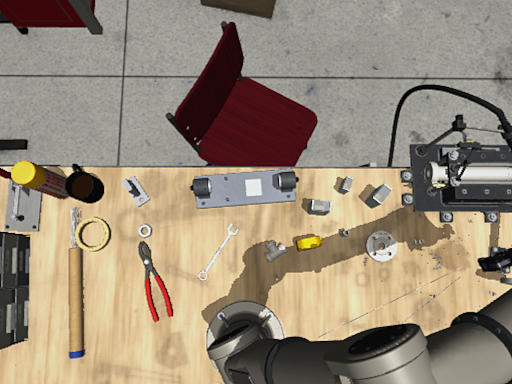

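The scene shows the gauge mid-bench (scene ~(232,200)), the plate at (165,270), and three glass blocks at (277,138), (298,125), (286,152). In the top view, the plate is at (137,190), the gauge at (246,188) and the blocks at (320,206), (345,184), (378,193).

```bash
cat > h.py <<'E'
import numpy as np,cv2
from workcell import arm
def ray(c,uv):
    R=np.array(c["R"]);t=np.array(c["t"])
    d=R.T@np.array([(uv[0]-c["cx"])/c["fx"],(uv[1]-c["cy"])/c["fy"],1]);return -R.T@t,d
def onz(c,uv,z):
    o,d=ray(c,uv);return o+d*(z-o[2])/d[2]
def proj(c,X):
    p=np.array(c["R"])@np.array(X).reshape(-1,3).T+np.array(c["t"])[:,None]
    return np.c_[c["fx"]*p[0]/p[2]+c["cx"],c["fy"]*p[1]/p[2]+c["cy"]]
def crop(im,x0,y0,w,h,s,step=10):
    o=cv2.resize(im[y0:y0+h,x0:x0+w],None,fx=s,fy=s,interpolation=cv2.INTER_CUBIC)
    for x in range(-(-x0//step)*step,x0+w,step):
        cv2.line(o,((x-x0)*s,0),((x-x0)*s,5),(0,0,255),1);cv2.putText(o,str(x),((x-x0)*s,14),0,.33,(0,0,255),1)
    for y in range(-(-y0//step)*step,y0+h,step):
        cv2.line(o,(0,(y-y0)*s),(5,(y-y0)*s),(0,0,255),1);cv2.putText(o,str(y),(6,(y-y0)*s+4),0,.33,(0,0,255),1)
    return o
E
python3 - <<'E'
from h import *
t=cv2.imread("pics/top0.png");s=cv2.imread("pics/scene0.png")
a=crop(t,185,160,125,55,6);b=crop(t,300,170,100,52,5);d=crop(t,115,170,50,52,5)
o=np.zeros((330+260,760,3),np.uint8);o[:330,:750]=a;o[330:,:500]=b;o[330:,505:755]=d
cv2.imwrite("pics/c1.png",o)
c=arm.calibration("top")
for uv in[(137,190),(246,188),(320,206),(345,184),(378,193),(145,230),(345,232)]:print(uv,onz(c,uv,0.02).round(3))
E
```

```text
(137, 190) [0.432 0.324 0.02 ]
(246, 188) [ 0.44  -0.001  0.02 ]
(320, 206) [ 0.386 -0.221  0.02 ]
(345, 184) [ 0.453 -0.298  0.02 ]
(378, 193) [ 0.426 -0.396  0.02 ]
(145, 230) [0.313 0.295 0.02 ]
(345, 232) [ 0.309 -0.293  0.02 ]
```

View pics/c1.png

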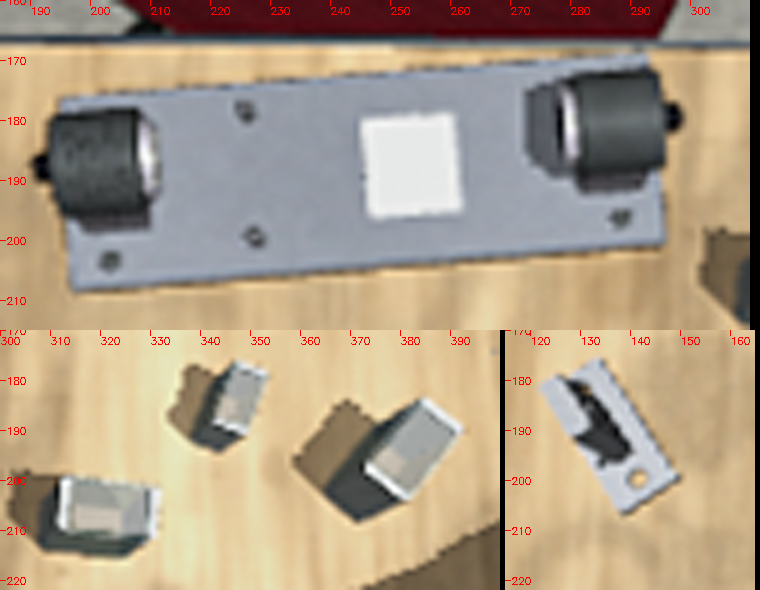

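```bash
python3 - <<'E'
from h import *
from scipy.optimize import least_squares
c=arm.calibration("top")
def show(n,uvs,z):
    P=np.array([onz(c,u,z)[:2] for u in uvs]);E=np.roll(P,-1,0)-P
    print(n,z,P.mean(0).round(4),"edges",np.linalg.norm(E,axis=1).round(4),"ang",np.degrees(np.arctan2(E[:,1],E[:,0])).round(1))
show("gauge",[(193.5,176),(292,169),(294.5,200.5),(195.5,208.5)],.012)
show("pins",[(224.5,178.5),(226.3,199.8)],.036)
show("lens",[(207.5,187),(279,181)],.08)
for z in(.05,.07,.09):
  show("A",[(311,199.5),(331,201),(330,211.5),(310,211)],z)
  show("B",[(346,176),(352,178),(348,190),(342,188)],z)
  show("C",[(383,184),(391,190),(380,203.5),(372,197.5)],z)
show("plate",[(120,181),(133,176),(149,200),(138,206.5)],.008)
s=cv2.imread("pics/scene0.png");
a=crop(s,260,100,60,75,6);b=crop(s,135,235,70,60,5)
o=np.zeros((460,740,3),np.uint8);o[:450,:360]=a;o[:300,370:720]=b
cv2.imwrite("pics/c2.png",o)
print(arm.observe()["eef_rot"]);k=arm.calibration("wrist");print(k)
E
```

```text
gauge 0.012 [0.4398 0.0055] edges [0.299  0.097  0.2969 0.0994] ang [ -85.5 -176.2   94.9    5. ]
pins 0.036 [0.4329 0.0598] edges [0.0641 0.0641] ang [-174.4    5.6]
lens 0.08 [0.4398 0.0061] edges [0.2042 0.2042] ang [-84.8  95.2]
A 0.05 [ 0.3827 -0.2176] edges [0.0583 0.031  0.0579 0.0339] ang [-94.1 173.1  88.8  -5.9]
B 0.05 [ 0.4504 -0.2968] edges [0.0184 0.0381 0.0183 0.0381] ang [-108.7  160.2   71.4  -19.7]
C 0.05 [ 0.419  -0.3967] edges [0.0288 0.0526 0.0286 0.0527] ang [-128.1  139.6   52.1  -40.2]
A 0.07 [ 0.3798 -0.2143] edges [0.0573 0.0305 0.057  0.0333] ang [-94.1 173.1  88.8  -5.9]
B 0.07 [ 0.4464 -0.2921] edges [0.0181 0.0375 0.018  0.0375] ang [-108.7  160.2   71.4  -19.7]
C 0.07 [ 0.4155 -0.3903] edges [0.0283 0.0517 0.0281 0.0518] ang [-128.1  139.6   52.1  -40.2]
A 0.09 [ 0.3769 -0.2109] edges [0.0563 0.0299 0.056  0.0328] ang [-94.1 173.1  88.8  -5.9]
B 0.09 [ 0.4423 -0.2875] edges [0.0178 0.0368 0.0177 0.0369] ang [-108.7  160.2   71.4  -19.7]
C 0.09 [ 0.412 -0.384] edges [0.0278 0.0508 0.0276 0.0509] ang [-128.1  139.6   52.1  -40.2]
plate 0.008 [0.4314 0.3336] edges [0.0414 0.0897 0.0376 0.0969] ang [ -67.8 -144.8  121.9   36.9]
[-3.08487396e+00 -5.85164414e-01  6.40537972e-04]
{'fx': 330.26870212804187, 'fy': 330.26870212804187, 'cx': 253.17311427642144, 'cy': 196.7454382537449, 'R': array([[ 0.36710115, -0.93018032, -0.00114592],
       [-0.8981392 , -0.35477595,  0.25976913],
       [-0.24203868, -0.09433236, -0.96567007]]), 't': array([-0.64784938, -0.03437546,  0.37748493])}
```

View pics/c2.png

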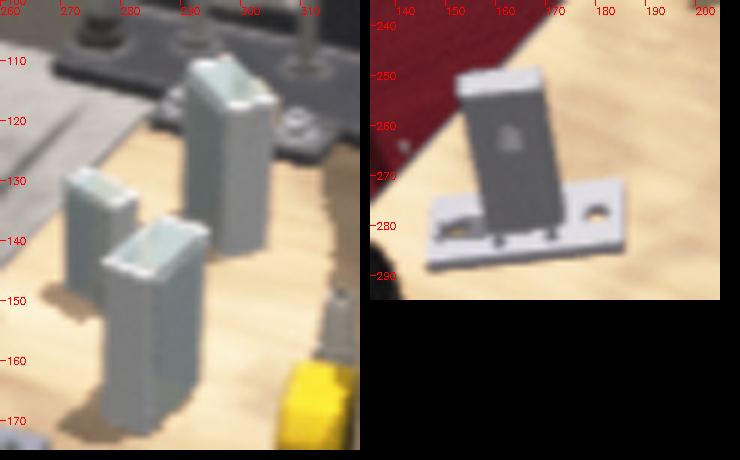

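```bash
python3 - <<'E'
from h import *
from scipy.optimize import least_squares
c=arm.calibration("top");s=arm.calibration("scene")
D={"A":([(311,199.5),(331,201),(330,211.5),(310,211)],[(277,144),(285.5,135.5),(294,138),(286,146)],{0:(277,168.5),3:(286,172),2:(293,165)}),
"B":([(346,176),(352,178),(348,190),(342,188)],[(271,130.5),(274.5,128),(282.5,133),(278.5,134.5)],{0:(271,149.5)}),
"C":([(383,184),(391,190),(380,203.5),(372,197.5)],[(291,112),(298,109),(305,116.5),(297,118)],{0:(291,136),3:(297,142),2:(304,140.5)})}
for n,(t,a,b) in D.items():
    def pts(p,z):
        x,y,w,l,q=p[:5];C,S=np.cos(q),np.sin(q)
        return np.array([[x+C*i*w/2-S*j*l/2,y+S*i*w/2+C*j*l/2,z] for i,j in((1,1),(1,-1),(-1,-1),(-1,1))])
    def r(p):
        T=pts(p,p[5]);B=proj(s,pts(p,0))
        return np.r_[(proj(c,T)-t).ravel(),(proj(s,T)-a).ravel(),np.ravel([B[k]-v for k,v in b.items()])]
    p0=[*onz(c,np.mean(t,0),.07)[:2],.04,.03,{"A":0,"B":-.35,"C":-.7}[n],.07]
    f=least_squares(r,p0);print(n,f.x.round(4),"rms",np.sqrt(np.mean(f.fun**2)).round(2))
E
```

```text
A [ 0.3765 -0.2108  0.0305  0.053  -0.0601  0.0962] rms 0.58
B [ 0.4458 -0.2924  0.0362  0.0179 -0.34    0.0678] rms 0.45
C [ 0.4113 -0.3833  0.0493  0.027  -0.6952  0.0944] rms 0.48
```

```bash
cat >> h.py <<'E'
from scipy.spatial.transform import Rotation as Ro
import pickle
def plan(*wps):
    """wps: (x,y,z,closing angle deg); prints rows in tool axes (from measured pose)"""
    o=arm.observe();p=np.array(o["eef_pos"]);R=Ro.from_rotvec(o["eef_rot"])
    y=R.as_matrix()[:,1];print("at",p.round(4),"close",np.degrees(np.arctan2(y[1],y[0])).round(1),"clock",round(o["clock"],2),"z-axis",R.as_matrix()[:,2].round(4))
    for w in wps:
        t=np.array(w[:3]);cur=R.as_matrix()[:,1];a=np.radians(w[3]);
        Y=np.array([np.cos(a),np.sin(a),0]); 
        if Y@cur<0 and len(w)<5:Y=-Y
        Z=np.array([0,0,-1.]);T=Ro.from_matrix(np.c_[np.cross(Y,Z),Y,Z])
        rv=(R.inv()*T).as_rotvec(degrees=True);n=int(max(np.ceil(np.linalg.norm(t-p)/.05-.02),np.ceil(np.linalg.norm(rv)/8.5),1))
        for k in range(n):
            s=R.inv().apply((t-p)/(n-k)).round(4);rr=rv/n;print(s.tolist(),rr.round(2).tolist())
            p=p+R.apply(s);R=R*Ro.from_rotvec(rr,degrees=True)
        print("--",w)
def snap(name,cam="wrist"):
    c=arm.calibration(cam);im=arm.snapshot(cam);cv2.imwrite(f"pics/{name}.png",im[:,:,::-1]);pickle.dump(c,open(f"pics/{name}.pkl","wb"));return c
E
python3 - <<'E'
from h import *
k=arm.calibration("wrist");o=arm.observe()
R=Ro.from_rotvec(o["eef_rot"]);cp=-k["R"].T@k["t"]
print("cam in tool",R.inv().apply(cp-o["eef_pos"]).round(4),"cam z in tool",R.inv().apply(k["R"][2]).round(3),"cam x",R.inv().apply(k["R"][0]).round(3))
plan((.38,-.40,.24,-19.5),(.40,-.27,.25,-19.5),(.42,0.0,.25,5),(.40,.28,.25,36))
E
```

```text
cam in tool [ 0.0655 -0.0015 -0.1423] cam z in tool [-0.26   0.001  0.966] cam x [ 0.001  1.    -0.001]
at [ 0.2378 -0.6043  0.2304] close -68.5 clock 0.1 z-axis [-7.0e-04  1.6e-03 -1.0e+00]
[0.0345, -0.023, -0.0016] [-0.02, -0.01, -8.17]
[0.0375, -0.0179, -0.0016] [-0.02, -0.01, -8.17]
[0.0396, -0.0124, -0.0016] [-0.02, -0.01, -8.17]
[0.041, -0.0066, -0.0016] [-0.02, -0.01, -8.17]
[0.0415, -0.0007, -0.0016] [-0.02, -0.01, -8.17]
[0.0411, 0.0052, -0.0015] [-0.02, -0.01, -8.17]
-- (0.38, -0.4, 0.24, -19.5)
[0.0431, -0.0082, -0.0033] [-0.0, -0.0, -0.0]
[0.0431, -0.0082, -0.0034] [-0.0, -0.0, -0.0]
[0.043, -0.0082, -0.0033] [-0.0, -0.0, -0.0]
-- (0.4, -0.27, 0.25, -19.5)
[0.0435, -0.0119, -0.0] [0.0, 0.0, -4.08]
[0.0443, -0.0087, -0.0] [0.0, 0.0, -4.08]
[0.0448, -0.0056, -0.0] [0.0, 0.0, -4.08]
[0.0451, -0.0024, -0.0] [0.0, 0.0, -4.08]
[0.0451, 0.0009, -0.0] [0.0, 0.0, -4.08]
[0.0449, 0.004, -0.0] [0.0, 0.0, -4.08]
-- (0.42, 0.0, 0.25, 5)
[0.0468, 0.0008, -0.0] [0.0, -0.0, -5.17]
[0.0465, 0.005, -0.0] [0.0, -0.0, -5.17]
[0.0459, 0.0091, -0.0] [0.0, -0.0, -5.17]
[0.0449, 0.0132, -0.0] [0.0, -0.0, -5.17]
[0.0435, 0.0172, -0.0] [0.0, -0.0, -5.17]
[0.0418, 0.021, -0.0] [0.0, -0.0, -5.17]
-- (0.4, 0.28, 0.25, 36)
```

Request:
{"op": "servo_tool", "data": {"targets": [{"x": 0.0345, "y": -0.023, "z": -0.002, "wz": -8.17}, {"x": 0.0375, "y": -0.018, "z": -0.002, "wz": -8.17}, {"x": 0.0396, "y": -0.0124, "z": -0.002, "wz": -8.17}, {"x": 0.041, "y": -0.0066, "z": -0.002, "wz": -8.17}, {"x": 0.0415, "y": -0.0007, "z": -0.002, "wz": -8.17}]}}

```text
schema error: expected keys x, y, z, wx, wy, wz, hand
```

Request:
{"op": "servo_tool", "data": {"targets": [{"x": 0.041, "y": 0.005, "z": -0.0015, "wz": -8.17}, {"x": 0.043, "y": -0.008, "z": -0.0033}, {"x": 0.043, "y": -0.008, "z": -0.0033}, {"x": 0.043, "y": -0.008, "z": -0.0033}, {"x": 0}]}}

```text
schema error: expected keys x, y, z, wx, wy, wz, hand
```

```bash
python3 - <<'E'
from h import *
snap("w_cell");plan((.42,0.02,.25,5))
E
```

```text
at [ 0.2378 -0.6044  0.2305] close -68.5 clock 0.15 z-axis [-6.0e-04  1.3e-03 -1.0e+00]
[0.0306, -0.0396, -0.0014] [-0.01, -0.0, -5.66]
[0.0344, -0.0364, -0.0015] [-0.01, -0.0, -5.66]
[0.0378, -0.0328, -0.0015] [-0.01, -0.0, -5.66]
[0.0408, -0.0289, -0.0015] [-0.01, -0.0, -5.66]
[0.0435, -0.0247, -0.0015] [-0.01, -0.0, -5.66]
[0.0457, -0.0203, -0.0015] [-0.01, -0.0, -5.66]
[0.0475, -0.0157, -0.0015] [-0.01, -0.0, -5.66]
[0.0488, -0.011, -0.0015] [-0.01, -0.0, -5.66]
[0.0497, -0.0061, -0.0014] [-0.01, -0.0, -5.66]
[0.05, -0.0012, -0.0015] [-0.01, -0.0, -5.66]
[0.0499, 0.0038, -0.0015] [-0.01, -0.0, -5.66]
[0.0493, 0.0086, -0.0014] [-0.01, -0.0, -5.66]
[0.0482, 0.0135, -0.0015] [-0.01, -0.0, -5.66]
-- (0.42, 0.02, 0.25, 5)
```

All seven keys are required in every row.

Request:
{"op": "servo_tool", "data": {"targets": [{"x": 0.0345, "y": -0.023, "z": -0.002, "wx": 0, "wy": 0, "wz": -8.17, "hand": 0.085}, {"x": 0.0375, "y": -0.018, "z": -0.002, "wx": 0, "wy": 0, "wz": -8.17, "hand": 0.085}, {"x": 0.0396, "y": -0.0124, "z": -0.002, "wx": 0, "wy": 0, "wz": -8.17, "hand": 0.085}, {"x": 0.041, "y": -0.0066, "z": -0.002, "wx": 0, "wy": 0, "wz": -8.17, "hand": 0.085}, {"x": 0.0415, "y": -0.0007, "z": -0.002, "wx": 0, "wy": 0, "wz": -8.17, "hand": 0.085}]}}

```text
clock: 0.65
eef_pos: [0.3571, -0.4328, 0.2412]
eef_rot: [-2.683, -1.633, 0.0]
wrist_force: [0.0, -0.5, -0.1]
gripper_width: 0.085
finger_force: 0.0
```

Request:
{"op": "servo_tool", "data": {"targets": [{"x": 0.041, "y": 0.005, "z": -0.0015, "wx": 0, "wy": 0, "wz": -8.17, "hand": 0.085}, {"x": 0.043, "y": -0.008, "z": -0.0033, "wx": 0, "wy": 0, "wz": 0, "hand": 0.085}, {"x": 0.043, "y": -0.008, "z": -0.0033, "wx": 0, "wy": 0, "wz": 0, "hand": 0.085}, {"x": 0.043, "y": -0.008, "z": -0.0033, "wx": 0, "wy": 0, "wz": 0, "hand": 0.085}, {"x": 0, "y": 0, "z": 0, "wx": 0, "wy": 0, "wz": 0, "hand": 0.085}]}}

```text
clock: 1.15
eef_pos: [0.4024, -0.2643, 0.2533]
eef_rot: [-2.556, -1.826, -0.003]
wrist_force: [-0.1, 0.3, -0.3]
gripper_width: 0.085
finger_force: 0.0
```

```bash
python3 - <<'E'
from h import *
snap("w_cell");plan((.42,0.02,.25,5))
E
```

```text
at [ 0.4013 -0.268   0.2531] close -19.2 clock 1.2 z-axis [ 5.e-04 -4.e-04 -1.e+00]
[0.0464, -0.0128, 0.0005] [0.01, 0.0, -4.03]
[0.0471, -0.0095, 0.0005] [0.01, 0.0, -4.03]
[0.0477, -0.0062, 0.0005] [0.01, 0.0, -4.03]
[0.048, -0.0028, 0.0005] [0.01, 0.0, -4.03]
[0.0481, 0.0005, 0.0005] [0.01, 0.0, -4.03]
[0.048, 0.0039, 0.0005] [0.01, 0.0, -4.03]
-- (0.42, 0.02, 0.25, 5)
```

Request:
{"op": "servo_tool", "data": {"targets": [{"x": 0.046, "y": -0.013, "z": 0, "wx": 0, "wy": 0, "wz": -4, "hand": 0.085}, {"x": 0.047, "y": -0.0095, "z": 0, "wx": 0, "wy": 0, "wz": -4, "hand": 0.085}, {"x": 0.048, "y": -0.006, "z": 0, "wx": 0, "wy": 0, "wz": -4, "hand": 0.085}, {"x": 0.048, "y": -0.003, "z": 0, "wx": 0, "wy": 0, "wz": -4, "hand": 0.085}, {"x": 0.048, "y": 0.0005, "z": 0, "wx": 0, "wy": 0, "wz": -4, "hand": 0.085}]}}

```text
clock: 1.7
eef_pos: [0.4174, -0.031, 0.2527]
eef_rot: [2.211, 2.231, -0.0]
wrist_force: [0.9, 0.5, 0.3]
gripper_width: 0.0852
finger_force: 0.0
```

Request:
{"op": "servo_tool", "data": {"targets": [{"x": 0.048, "y": 0.004, "z": 0, "wx": 0, "wy": 0, "wz": -4, "hand": 0.085}, {"x": 0, "y": 0, "z": 0, "wx": 0, "wy": 0, "wz": 0, "hand": 0.085}, {"x": 0, "y": 0, "z": 0, "wx": 0, "wy": 0, "wz": 0, "hand": 0.085}]}}

```text
clock: 2.0
eef_pos: [0.4212, 0.0164, 0.2526]
eef_rot: [2.131, 2.307, -0.001]
wrist_force: [1.1, -1.7, -1.0]
gripper_width: 0.0854
finger_force: 0.0
```

```bash
python3 - <<'E'
from h import *
snap("w_pins");plan((.40,.27,.25,36))
E
```

```text
at [0.4211 0.0152 0.2525] close 4.4 clock 2.05 z-axis [-4.e-04 -7.e-04 -1.e+00]
[0.0426, -0.0003, 0.0004] [-0.01, 0.0, -5.27]
[0.0424, 0.0037, 0.0004] [-0.01, 0.0, -5.27]
[0.0419, 0.0075, 0.0004] [-0.01, 0.0, -5.27]
[0.0411, 0.0114, 0.0004] [-0.01, 0.0, -5.27]
[0.0399, 0.0151, 0.0004] [-0.01, 0.0, -5.27]
[0.0383, 0.0187, 0.0004] [-0.01, 0.0, -5.27]
-- (0.4, 0.27, 0.25, 36)
```

Request:
{"op": "servo_tool", "data": {"targets": [{"x": 0.0425, "y": 0, "z": 0, "wx": 0, "wy": 0, "wz": -5.3, "hand": 0.085}, {"x": 0.0425, "y": 0.0037, "z": 0, "wx": 0, "wy": 0, "wz": -5.3, "hand": 0.085}, {"x": 0.042, "y": 0.0075, "z": 0, "wx": 0, "wy": 0, "wz": -5.3, "hand": 0.085}, {"x": 0.041, "y": 0.0115, "z": 0, "wx": 0, "wy": 0, "wz": -5.3, "hand": 0.085}, {"x": 0.04, "y": 0.015, "z": 0, "wx": 0, "wy": 0, "wz": -5.3, "hand": 0.085}]}}

```text
clock: 2.55
eef_pos: [0.4042, 0.2281, 0.2525]
eef_rot: [1.549, 2.732, -0.001]
wrist_force: [0.3, 0.4, -0.2]
gripper_width: 0.0849
finger_force: 0.0
```

Request:
{"op": "servo_tool", "data": {"targets": [{"x": 0.038, "y": 0.0185, "z": 0, "wx": 0, "wy": 0, "wz": -5.3, "hand": 0.085}, {"x": 0, "y": 0, "z": 0, "wx": 0, "wy": 0, "wz": 0, "hand": 0.085}, {"x": 0, "y": 0, "z": 0, "wx": 0, "wy": 0, "wz": 0, "hand": 0.085}]}}

```text
clock: 2.85
eef_pos: [0.4002, 0.27, 0.2521]
eef_rot: [-1.422, -2.801, 0.002]
wrist_force: [-0.1, -0.8, -0.1]
gripper_width: 0.0849
finger_force: 0.0
```

```bash
python3 - <<'E'
from h import *
snap("w_plate")
o=np.zeros((600,800,3),np.uint8)
for n,i,j in(("cell",0,0),("pins",0,400),("plate",300,0)):
    im=cv2.imread(f"pics/w_{n}.png"); o[i:i+300,j:j+400]=cv2.resize(im,(400,300),interpolation=cv2.INTER_AREA)
cv2.imwrite("pics/mos.png",o)
plan((.432,.332,.25,36))
E
```

```text
at [0.4004 0.2689 0.252 ] close 36.1 clock 2.9 z-axis [-9.0e-04 -1.6e-03 -1.0e+00]
[0.0162, 0.0313, 0.0009] [-0.05, 0.02, 0.03]
[0.0162, 0.0314, 0.001] [-0.05, 0.02, 0.03]
-- (0.432, 0.332, 0.25, 36)
```

View pics/mos.png

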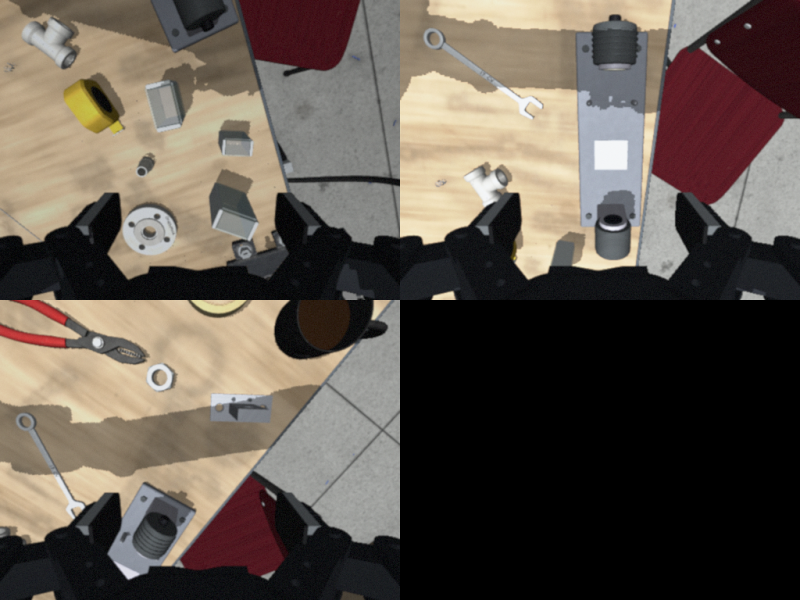

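The mosaic (scaled 0.78) shows the cell at (237,143), small and in the middle of the three; the pins are at (587,101) and (640,102) in the gauge panel, and the plate at (240,407) is nearly aligned with the image.

```bash
python3 - <<'E'
from h import *
L=lambda n:cv2.imread(f"pics/{n}.png")
a=crop(L("w_plate"),260,110,95,50,4);b=crop(L("w_pins"),222,100,98,60,4);d=crop(L("w_cell"),270,145,65,60,5);e=crop(L("w_pins"),215,20,105,330,1)
e=cv2.resize(L("w_pins")[20:340,215:325],None,fx=.9,fy=.9)
o=np.zeros((600,800,3),np.uint8)
for im,i,j in((a,0,0),(b,0,400),(d,260,0)):o[i:i+im.shape[0],j:j+im.shape[1]]=im[:,:800-j]
f=crop(L("w_pins"),240,245,75,80,4,10);o[260:580,400:700]=f
cv2.imwrite("pics/mos2.png",o)
E
```

```text
(no output)
```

View pics/mos2.png

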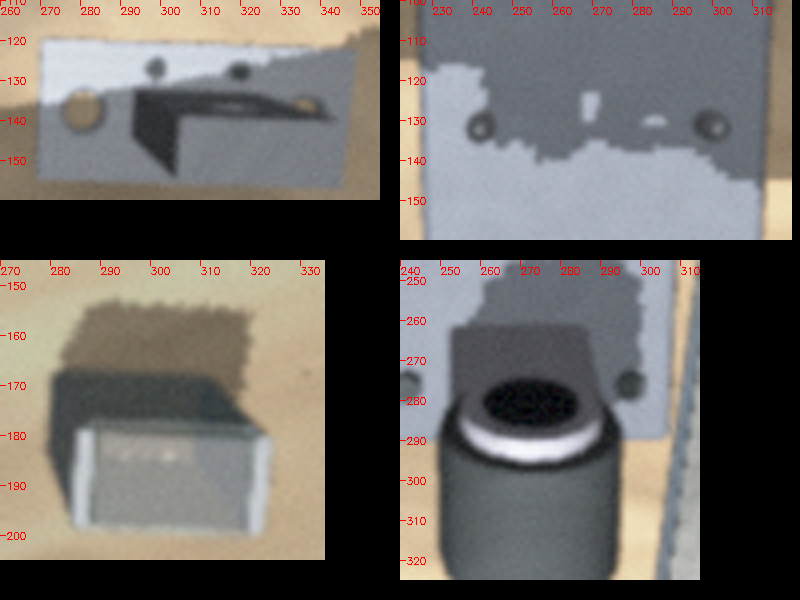

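```bash
python3 - <<'E'
from h import *
L=lambda n:pickle.load(open(f"pics/{n}.pkl","rb"))
def show(c,n,uvs,z):
    P=np.array([onz(c,u,z)[:2] for u in uvs]);E=np.roll(P,-1,0)-P
    print(n,"mean",P.mean(0).round(4),"edges",np.linalg.norm(E,axis=1).round(4),"ang",np.degrees(np.arctan2(E[:,1],E[:,0])).round(1))
c=L("w_plate")
show(c,"foot",[(269,119.5),(348.5,121),(346.5,157),(268.5,154.5)],.008)
show(c,"top",[(304,139.5),(343.5,140.5),(344,156.5),(304,155)],.098)
show(c,"hole",[(280,137.5)],.006)
c=L("w_pins")
show(c,"pin mid",[(241,131),(298.5,131)],.024)
show(c,"bed width",[(227.5,140),(312.5,140)],.012)
c=L("w_cell")
show(c,"cell",[(284.5,178.5),(321,180),(320,200),(283.5,198.5)],.07)
E
```

```text
foot mean [0.432  0.3341] edges [0.0907 0.0412 0.0916 0.0399] ang [  35.2  -52.7 -145.6  126.1]
top mean [0.4322 0.3335] edges [0.0351 0.0143 0.0361 0.0138] ang [  34.8  -47.9 -145.9  128.5]
hole mean [0.4055 0.3155] edges [0.] ang [0.]
pin mid mean [0.4357 0.0597] edges [0.0635 0.0635] ang [   4.6 -175.4]
bed width mean [0.4376 0.0489] edges [0.0976 0.0976] ang [   4.6 -175.4]
cell mean [ 0.4447 -0.2924] edges [0.0368 0.0209 0.0374 0.0209] ang [ -21.3 -108.6  158.7   69.7]
```

```bash
python3 - <<'E'
from h import *
plan((.432,.334,.252,35.2),(.432,.334,.064,35.2))
E
```

```text
at [0.4004 0.2689 0.252 ] close 36.1 clock 2.9 z-axis [-9.0e-04 -1.6e-03 -1.0e+00]
[0.017, 0.0319, -0.0001] [-0.05, 0.02, 0.43]
[0.0172, 0.0318, 0.0] [-0.05, 0.02, 0.43]
-- (0.432, 0.334, 0.252, 35.2)
[0.0, 0.0, 0.047] [0.0, 0.0, -0.0]
[0.0, 0.0, 0.047] [0.0, 0.0, -0.0]
[0.0, 0.0, 0.047] [0.0, 0.0, -0.0]
[0.0, 0.0, 0.047] [0.0, 0.0, -0.0]
-- (0.432, 0.334, 0.064, 35.2)
```

Request:
{"op": "servo_tool", "data": {"targets": [{"x": 0.017, "y": 0.032, "z": 0, "wx": -0.05, "wy": 0.02, "wz": 0.43, "hand": 0.085}, {"x": 0.017, "y": 0.032, "z": 0, "wx": -0.05, "wy": 0.02, "wz": 0.43, "hand": 0.085}, {"x": 0, "y": 0, "z": 0.03, "wx": 0, "wy": 0, "wz": 0, "hand": 0.085}, {"x": 0, "y": 0, "z": 0.03, "wx": 0, "wy": 0, "wz": 0, "hand": 0.085}, {"x": 0, "y": 0, "z": 0.03, "wx": 0, "wy": 0, "wz": 0, "hand": 0.085}]}}

```text
clock: 3.4
eef_pos: [0.433, 0.3335, 0.1611]
eef_rot: [1.447, 2.787, 0.0]
wrist_force: [0.3, 0.6, 0.4]
gripper_width: 0.0852
finger_force: 0.0
```

Request:
{"op": "servo_tool", "data": {"targets": [{"x": 0, "y": 0, "z": 0, "wx": 0, "wy": 0, "wz": 0, "hand": 0.085}, {"x": 0, "y": 0, "z": 0, "wx": 0, "wy": 0, "wz": 0, "hand": 0.085}]}}

```text
clock: 3.6
eef_pos: [0.4322, 0.3347, 0.1628]
eef_rot: [1.444, 2.789, 0.001]
wrist_force: [0.1, -0.1, 1.1]
gripper_width: 0.0846
finger_force: 0.0
```

```bash
python3 - <<'E'
from h import *
snap("w_plate2")
L=cv2.imread("pics/w_plate2.png");c=pickle.load(open("pics/w_plate2.pkl","rb"))
print(proj(c,[[.432,.334,.098],[.432,.334,0.008]]))
t=pickle.load(open("pics/w_plate2.pkl","rb"))
plan((.432,.334,.064,35.2))
E
```

```text
[[251.7582503  213.80704846]
 [252.0973589  183.49876477]]
at [0.4325 0.3358 0.1638] close 35.3 clock 3.65 z-axis [ 0.0026  0.0019 -1.    ]
[-0.0006, -0.0009, 0.0499] [0.09, -0.0, 0.04]
[-0.0006, -0.0008, 0.0499] [0.09, -0.0, 0.04]
-- (0.432, 0.334, 0.064, 35.2)
```

Request:
{"op": "servo_tool", "data": {"targets": [{"x": 0, "y": 0, "z": 0.033, "wx": 0, "wy": 0, "wz": 0, "hand": 0.085}, {"x": 0, "y": 0, "z": 0.033, "wx": 0, "wy": 0, "wz": 0, "hand": 0.085}, {"x": 0, "y": 0, "z": 0.032, "wx": 0, "wy": 0, "wz": 0, "hand": 0.085}, {"x": 0, "y": 0, "z": 0, "wx": 0, "wy": 0, "wz": 0, "hand": 0.085}, {"x": 0, "y": 0, "z": 0, "wx": 0, "wy": 0, "wz": 0, "hand": 0.085}]}}

```text
clock: 4.15
eef_pos: [0.4323, 0.3373, 0.0664]
eef_rot: [1.441, 2.79, 0.006]
wrist_force: [-0.0, 0.9, 0.7]
gripper_width: 0.0849
finger_force: 0.0
```

Request:
{"op": "servo_tool", "data": {"targets": [{"x": 0, "y": 0, "z": 0, "wx": 0, "wy": 0, "wz": 0, "hand": 0.03}, {"x": 0, "y": 0, "z": 0, "wx": 0, "wy": 0, "wz": 0, "hand": 0.02}, {"x": 0, "y": 0, "z": 0, "wx": 0, "wy": 0, "wz": 0, "hand": 0.02}, {"x": 0, "y": 0, "z": 0, "wx": 0, "wy": 0, "wz": 0, "hand": 0.02}, {"x": 0, "y": 0, "z": 0, "wx": 0, "wy": 0, "wz": 0, "hand": 0.02}], "force": 50}}

```text
clock: 4.65
eef_pos: [0.4315, 0.3369, 0.0658]
eef_rot: [1.439, 2.791, 0.003]
wrist_force: [-2.2, -1.8, 6.4]
gripper_width: 0.035
finger_force: 49.5
```

Request:
{"op": "servo_tool", "data": {"targets": [{"x": 0, "y": 0, "z": -0.03, "wx": 0, "wy": 0, "wz": 0, "hand": 0.02}, {"x": 0, "y": 0, "z": -0.03, "wx": 0, "wy": 0, "wz": 0, "hand": 0.02}, {"x": 0, "y": 0, "z": -0.04, "wx": 0, "wy": 0, "wz": 0, "hand": 0.02}, {"x": 0, "y": 0, "z": -0.03, "wx": 0, "wy": 0, "wz": 0, "hand": 0.02}, {"x": 0, "y": 0, "z": 0, "wx": 0, "wy": 0, "wz": 0, "hand": 0.02}]}}

```text
clock: 5.15
eef_pos: [0.4328, 0.3388, 0.1987]
eef_rot: [1.438, 2.789, 0.014]
wrist_force: [0.7, 0.8, -3.8]
gripper_width: 0.035
finger_force: 51.6
```

```bash
python3 - <<'E'
from h import *
c=snap("w_lift");o=arm.observe()
R=Ro.from_rotvec(o["eef_rot"]);p=o["eef_pos"]
print("foot centre px",proj(c,p+R.apply([[0,0,.056],[-.0025,0,.056]])))
plan((.4357,.06,.196,4.8))
cv2.imwrite("pics/w_lift_c.png",crop(cv2.imread("pics/w_lift.png"),150,60,200,300,2))
E
```

```text
foot centre px [[249.39082653 217.18871832]
 [249.39810713 220.88270509]]
at [0.4317 0.3372 0.1961] close 35.4 clock 5.2 z-axis [ 0.0042  0.0031 -1.    ]
[-0.038, -0.0262, -0.0001] [0.05, -0.01, 5.1]
[-0.0402, -0.0228, -0.0001] [0.05, -0.01, 5.1]
[-0.0421, -0.0191, -0.0001] [0.05, -0.01, 5.1]
[-0.0436, -0.0152, -0.0] [0.05, -0.01, 5.1]
[-0.0448, -0.0113, -0.0] [0.05, -0.01, 5.1]
[-0.0457, -0.0073, -0.0] [0.05, -0.01, 5.1]
-- (0.4357, 0.06, 0.196, 4.8)
```

View pics/w_lift_c.png

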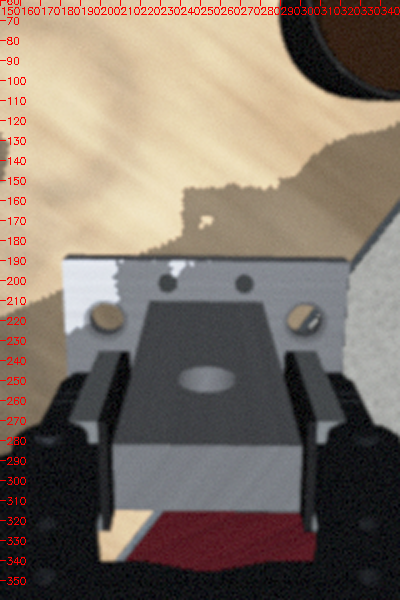

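The crop shows the plate in the grip with both holes visible at about (203.5,218.5) and (302.5,219.5) px. The hole midpoint sits about 2 mm off the predicted one, which looks like camera bias, so I will work out pins and holes relative to the same camera.

```bash
python3 - <<'E'
from h import *
L=lambda n:pickle.load(open(f"pics/{n}.pkl","rb"))
# camera in tool frame is fixed (from start reading); express everything in a camera-levelled tool frame
ct=np.array([.0655,-.0015,-.1423]);
Rc=np.array([[0.001,1,-.001],[-.966,0.001,-.26],[-.26,.001,.966]])  # rows: cam x,y,z in tool
k=L("w_lift")
def tool(uv,zt):
    d=Rc.T@np.array([(uv[0]-k["cx"])/k["fx"],(uv[1]-k["cy"])/k["fy"],1]);return (ct+d*(zt-ct[2])/d[2])
for z in(.056,):
    h=np.array([tool(u,z) for u in((203.5,218.5),(302.5,219.5))]);print("holes tool",h.round(4).tolist(),"mid",h.mean(0).round(4),"len",np.linalg.norm(h[1]-h[0]).round(4),"ang",np.degrees(np.arctan2(h[1,0]-h[0,0],h[1,1]-h[0,1])).round(2))
zp=.2525-.024
q=np.array([tool(u,zp) for u in((241,131),(298.5,131))]);print("pins tool",q.round(4).tolist(),q.mean(0).round(4),"ang",np.degrees(np.arctan2(q[1,0]-q[0,0],q[1,1]-q[0,1])).round(2))
# tool pose at w_pins: (.421,.0155) close 4.4
a=np.radians(4.4);Y=np.array([np.cos(a),np.sin(a)]);X=np.array([-Y[1],Y[0]])
d=(q.mean(0)-h.mean(0));print("TCP target",np.array([.4211,.0158])+X*d[0]+Y*d[1])
E
```

```text
holes tool [[-0.0022, -0.0327, 0.056], [-0.0028, 0.03, 0.056]] mid [-0.0025 -0.0014  0.056 ] len 0.0627 ang -0.57
pins tool [[0.0408, -0.0146, 0.2285], [0.0409, 0.0488, 0.2285]] [0.0409 0.0171 0.2285] ang 0.05
TCP target [0.43617266 0.06040678]
```

```bash
python3 - <<'E'
from h import *
plan((.436,.025,.196,5.0),(.436,.025,.115,5))
E
```

```text
at [0.4317 0.3372 0.1961] close 35.4 clock 5.2 z-axis [ 0.0042  0.0031 -1.    ]
[-0.0367, -0.0254, -0.0001] [0.04, -0.01, 4.35]
[-0.0385, -0.0225, -0.0001] [0.04, -0.01, 4.35]
[-0.0401, -0.0195, -0.0001] [0.04, -0.01, 4.35]
[-0.0415, -0.0164, -0.0] [0.04, -0.01, 4.35]
[-0.0426, -0.0132, -0.0] [0.04, -0.01, 4.35]
[-0.0435, -0.01, -0.0] [0.04, -0.01, 4.35]
[-0.0441, -0.0066, -0.0001] [0.04, -0.01, 4.35]
-- (0.436, 0.025, 0.196, 5.0)
[0.0, -0.0, 0.0405] [-0.0, -0.0, -0.0]
[0.0, -0.0, 0.0405] [-0.0, -0.0, -0.0]
-- (0.436, 0.025, 0.115, 5)
```

Request:
{"op": "servo_tool", "data": {"targets": [{"x": -0.0367, "y": -0.0254, "z": 0, "wx": 0.04, "wy": 0, "wz": 4.35, "hand": 0.02}, {"x": -0.0385, "y": -0.0225, "z": 0, "wx": 0.04, "wy": 0, "wz": 4.35, "hand": 0.02}, {"x": -0.04, "y": -0.0195, "z": 0, "wx": 0.04, "wy": 0, "wz": 4.35, "hand": 0.02}, {"x": -0.0415, "y": -0.0165, "z": 0, "wx": 0.04, "wy": 0, "wz": 4.35, "hand": 0.02}, {"x": -0.0426, "y": -0.013, "z": 0, "wx": 0.04, "wy": 0, "wz": 4.35, "hand": 0.02}]}}

```text
clock: 5.7
eef_pos: [0.4323, 0.111, 0.1925]
eef_rot: [-1.942, -2.464, 0.007]
wrist_force: [1.3, 0.0, -3.4]
gripper_width: 0.0353
finger_force: 51.8
```

Request:
{"op": "servo_tool", "data": {"targets": [{"x": -0.0435, "y": -0.01, "z": 0, "wx": 0.04, "wy": 0, "wz": 4.35, "hand": 0.02}, {"x": -0.044, "y": -0.0066, "z": 0, "wx": 0.04, "wy": 0, "wz": 4.35, "hand": 0.02}, {"x": 0, "y": 0, "z": 0, "wx": 0, "wy": 0, "wz": 0, "hand": 0.02}, {"x": 0, "y": 0, "z": 0.04, "wx": 0, "wy": 0, "wz": 0, "hand": 0.02}, {"x": 0, "y": 0, "z": 0.03, "wx": 0, "wy": 0, "wz": 0, "hand": 0.02}]}}

```text
clock: 6.2
eef_pos: [0.4335, 0.0239, 0.122]
eef_rot: [-2.121, -2.312, 0.007]
wrist_force: [-1.0, -0.3, -3.3]
gripper_width: 0.0352
finger_force: 51.7
```

Request:
{"op": "servo_tool", "data": {"targets": [{"x": 0, "y": 0, "z": 0.01, "wx": 0, "wy": 0, "wz": 0, "hand": 0.02}, {"x": 0, "y": 0, "z": 0, "wx": 0, "wy": 0, "wz": 0, "hand": 0.02}, {"x": 0, "y": 0, "z": 0, "wx": 0, "wy": 0, "wz": 0, "hand": 0.02}, {"x": 0, "y": 0, "z": 0, "wx": 0, "wy": 0, "wz": 0, "hand": 0.02}, {"x": 0, "y": 0, "z": 0, "wx": 0, "wy": 0, "wz": 0, "hand": 0.02}]}}

```text
clock: 6.7
eef_pos: [0.4361, 0.0246, 0.1156]
eef_rot: [-2.122, -2.316, 0.002]
wrist_force: [0.3, -0.6, -2.9]
gripper_width: 0.0353
finger_force: 51.8
```

```bash
python3 - <<'E'
from h import *
o=arm.observe();c=snap("w_hov");print(o["eef_pos"],Ro.from_rotvec(o["eef_rot"]).as_matrix().round(4).tolist())
cv2.imwrite("pics/w_hov_c.png",crop(cv2.imread("pics/w_hov.png"),165,90,190,145,4))
E
```

```text
[0.43612244 0.02461868 0.11564014] [[-0.087, 0.9962, -0.001], [0.9962, 0.087, -0.0005], [-0.0004, -0.001, -1.0]]
```

View pics/w_hov_c.png

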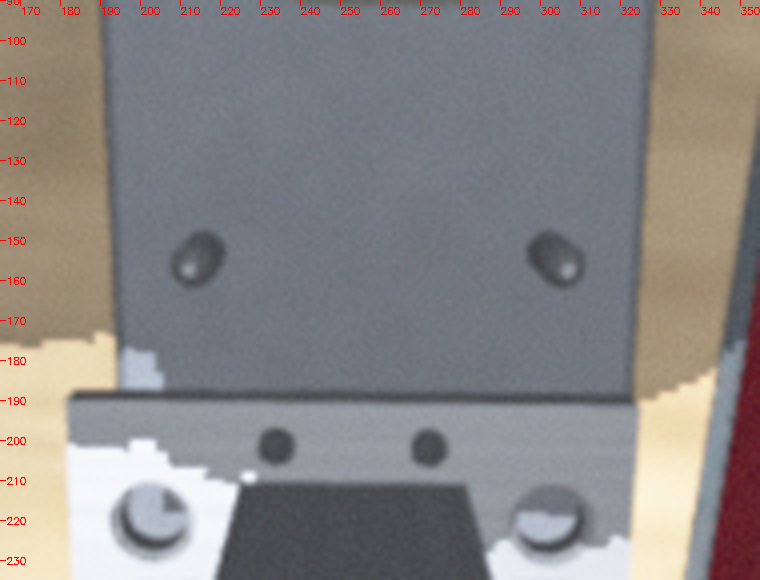

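```bash
python3 - <<'E'
from h import *
ct=np.array([.0655,-.0015,-.1423]);Rc=np.array([[0.001,1,-.001],[-.966,0.001,-.26],[-.26,.001,.966]])
k=pickle.load(open("pics/w_hov.pkl","rb"));o=arm.observe();R=Ro.from_rotvec(o["eef_rot"]);print("cam in tool now",R.inv().apply(-k["R"].T@k["t"]-o["eef_pos"]).round(4),(R.inv().as_matrix()@k["R"].T).T.round(4).tolist())
def tool(uv,zt):
    d=Rc.T@np.array([(uv[0]-k["cx"])/k["fx"],(uv[1]-k["cy"])/k["fy"],1]);return (ct+d*(zt-ct[2])/d[2])
def f(n,uvs,z):
    h=np.array([tool(u,z) for u in uvs]);print(n,h[:,:2].round(4).tolist(),"mid",h.mean(0)[:2].round(4),"len",np.linalg.norm(h[1]-h[0]).round(4),"ang",np.degrees(np.arctan2(h[1,0]-h[0,0],h[1,1]-h[0,1])).round(2))
f("hole",((202.8,220.3),(302.5,220.3)),.0565)
f("tip",((211.75,157.5),(307.25,157.5)),.0795)
f("base",((216.8,150.8),(300.3,151.3)),.1035)
E
```

```text
cam in tool now [ 0.067  -0.0003 -0.1425] [[0.0011, 1.0, -0.0006], [-0.9656, 0.0009, -0.2602], [-0.2602, 0.0008, 0.9656]]
hole [[-0.0035, -0.0333], [-0.0035, 0.0301]] mid [-0.0035 -0.0016] len 0.0633 ang 0.04
tip [[0.0332, -0.0292], [0.0332, 0.0351]] mid [0.0332 0.003 ] len 0.0643 ang 0.05
base [[0.0347, -0.0283], [0.0344, 0.0337]] mid [0.0345 0.0027] len 0.062 ang -0.29
```

The hover crop shows both pin tips at (211.8,157.5) and (307.3,157.5), and the holes at (202.8,220.3) and (302.5,220.3). The plate needs to move +37.3 mm in tool x and +4.5 mm in tool y, with no turn.

Request:
{"op": "servo_tool", "data": {"targets": [{"x": 0.0187, "y": 0.0022, "z": 0, "wx": 0, "wy": 0, "wz": 0, "hand": 0.02}, {"x": 0.0186, "y": 0.0023, "z": 0, "wx": 0, "wy": 0, "wz": 0, "hand": 0.02}, {"x": 0, "y": 0, "z": 0.005, "wx": 0, "wy": 0, "wz": 0, "hand": 0.02}, {"x": 0, "y": 0, "z": 0.004, "wx": 0, "wy": 0, "wz": 0, "hand": 0.02}, {"x": 0, "y": 0, "z": 0, "wx": 0, "wy": 0, "wz": 0, "hand": 0.02}]}}

```text
clock: 7.25
eef_pos: [0.4357, 0.061, 0.1049]
eef_rot: [-2.122, -2.313, 0.007]
wrist_force: [0.2, -0.1, -3.0]
gripper_width: 0.0352
finger_force: 51.9
```

Request:
{"op": "servo_tool", "data": {"targets": [{"x": 0, "y": 0, "z": 0, "wx": 0, "wy": 0, "wz": 0, "hand": 0.02}, {"x": 0, "y": 0, "z": 0.003, "wx": 0, "wy": 0, "wz": 0, "hand": 0.02}, {"x": 0, "y": 0, "z": 0.003, "wx": 0, "wy": 0, "wz": 0, "hand": 0.02}, {"x": 0, "y": 0, "z": 0.002, "wx": 0, "wy": 0, "wz": 0, "hand": 0.02}, {"x": 0, "y": 0, "z": 0, "wx": 0, "wy": 0, "wz": 0, "hand": 0.02}]}}

```text
clock: 7.75
eef_pos: [0.4359, 0.0619, 0.0971]
eef_rot: [-2.121, -2.314, 0.005]
wrist_force: [0.3, 0.5, -3.3]
gripper_width: 0.0349
finger_force: 51.9
```

Request:
{"op": "servo_tool", "data": {"targets": [{"x": 0, "y": 0, "z": 0.003, "wx": 0, "wy": 0, "wz": 0, "hand": 0.02}, {"x": 0, "y": 0, "z": 0.002, "wx": 0, "wy": 0, "wz": 0, "hand": 0.02}, {"x": 0, "y": 0, "z": 0, "wx": 0, "wy": 0, "wz": 0, "hand": 0.02}]}}

```text
clock: 8.05
eef_pos: [0.4361, 0.0621, 0.0922]
eef_rot: [-2.121, -2.314, 0.004]
wrist_force: [0.4, -0.2, -2.0]
gripper_width: 0.0353
finger_force: 51.9
```

Request:
{"op": "servo_tool", "data": {"targets": [{"x": 0, "y": 0, "z": 0.003, "wx": 0, "wy": 0, "wz": 0, "hand": 0.02}, {"x": 0, "y": 0, "z": 0.003, "wx": 0, "wy": 0, "wz": 0, "hand": 0.02}, {"x": 0, "y": 0, "z": 0, "wx": 0, "wy": 0, "wz": 0, "hand": 0.02}]}}

```text
clock: 8.35
eef_pos: [0.4361, 0.062, 0.0861]
eef_rot: [-2.121, -2.314, 0.004]
wrist_force: [0.5, 0.0, -3.6]
gripper_width: 0.0354
finger_force: 51.9
```

Request:
{"op": "servo_tool", "data": {"targets": [{"x": 0, "y": 0, "z": 0.003, "wx": 0, "wy": 0, "wz": 0, "hand": 0.02}, {"x": 0, "y": 0, "z": 0.003, "wx": 0, "wy": 0, "wz": 0, "hand": 0.02}, {"x": 0, "y": 0, "z": 0.002, "wx": 0, "wy": 0, "wz": 0, "hand": 0.02}, {"x": 0, "y": 0, "z": 0, "wx": 0, "wy": 0, "wz": 0, "hand": 0.02}]}}

```text
clock: 8.75
eef_pos: [0.4361, 0.062, 0.0783]
eef_rot: [-2.121, -2.314, 0.004]
wrist_force: [-0.7, 0.3, -1.5]
gripper_width: 0.0353
finger_force: 51.9
```

Request:
{"op": "servo_tool", "data": {"targets": [{"x": 0, "y": 0, "z": 0.001, "wx": 0, "wy": 0, "wz": 0, "hand": 0.02}, {"x": 0, "y": 0, "z": 0, "wx": 0, "wy": 0, "wz": 0, "hand": 0.02}]}}

```text
clock: 8.95
eef_pos: [0.4362, 0.0621, 0.078]
eef_rot: [-2.121, -2.314, 0.005]
wrist_force: [-2.8, -0.1, 4.5]
gripper_width: 0.035
finger_force: 52.6
```

Request:
{"op": "servo_tool", "data": {"targets": [{"x": 0, "y": 0, "z": 0.0005, "wx": 0, "wy": 0, "wz": 0, "hand": 0.02}, {"x": 0, "y": 0, "z": 0, "wx": 0, "wy": 0, "wz": 0, "hand": 0.02}, {"x": 0, "y": 0, "z": 0, "wx": 0, "wy": 0, "wz": 0, "hand": 0.06}, {"x": 0, "y": 0, "z": 0, "wx": 0, "wy": 0, "wz": 0, "hand": 0.085}, {"x": 0, "y": 0, "z": 0, "wx": 0, "wy": 0, "wz": 0, "hand": 0.085}]}}

```text
clock: 9.45
eef_pos: [0.4365, 0.062, 0.0771]
eef_rot: [-2.121, -2.314, 0.003]
wrist_force: [-0.9, 0.4, -0.8]
gripper_width: 0.0771
finger_force: 0.0
```

Request:
{"op": "servo_tool", "data": {"targets": [{"x": 0, "y": 0, "z": 0, "wx": 0, "wy": 0, "wz": 0, "hand": 0.085}, {"x": 0, "y": 0, "z": 0, "wx": 0, "wy": 0, "wz": 0, "hand": 0.085}, {"x": 0, "y": 0, "z": -0.02, "wx": 0, "wy": 0, "wz": 0, "hand": 0.085}, {"x": 0, "y": 0, "z": -0.04, "wx": 0, "wy": 0, "wz": 0, "hand": 0.085}, {"x": 0, "y": 0, "z": -0.04, "wx": 0, "wy": 0, "wz": 0, "hand": 0.085}]}}

```text
clock: 9.95
eef_pos: [0.4358, 0.0621, 0.1776]
eef_rot: [-2.119, -2.313, 0.005]
wrist_force: [1.2, -0.0, 0.2]
gripper_width: 0.085
finger_force: 0.0
```

Request:
{"op": "servo_tool", "data": {"targets": [{"x": 0, "y": 0, "z": -0.045, "wx": 0, "wy": 0, "wz": 0, "hand": 0.085}, {"x": 0, "y": 0, "z": -0.03, "wx": 0, "wy": 0, "wz": 0, "hand": 0.085}, {"x": -0.04, "y": 0, "z": 0, "wx": 0, "wy": 0, "wz": 0, "hand": 0.085}, {"x": -0.04, "y": 0, "z": 0, "wx": 0, "wy": 0, "wz": 0, "hand": 0.085}, {"x": 0, "y": 0, "z": 0, "wx": 0, "wy": 0, "wz": 0, "hand": 0.085}]}}

```text
clock: 10.45
eef_pos: [0.4438, -0.0236, 0.2519]
eef_rot: [-2.133, -2.306, 0.007]
wrist_force: [-1.1, -0.3, -0.5]
gripper_width: 0.085
finger_force: 0.0
```

Request:
{"op": "servo_tool", "data": {"targets": [{"x": 0, "y": 0, "z": 0, "wx": 0, "wy": 0, "wz": 0, "hand": 0.085}, {"x": 0, "y": 0, "z": 0, "wx": 0, "wy": 0, "wz": 0, "hand": 0.085}, {"x": 0, "y": 0, "z": 0, "wx": 0, "wy": 0, "wz": 0, "hand": 0.085}]}}

```text
clock: 10.75
eef_pos: [0.4437, -0.0163, 0.2519]
eef_rot: [-2.118, -2.317, 0.004]
wrist_force: [0.6, 0.3, 0.7]
gripper_width: 0.0854
finger_force: 0.0
```

```bash
python3 - <<'E'
from h import *
o=arm.observe();c=snap("w_seat");print(o["eef_pos"])
plan((.42,-.11,.252,5),(.4447,-.25,.252,-20))
E
```

```text
[ 0.44369298 -0.01629352  0.25190948]
at [ 0.4437 -0.0164  0.2519] close 5.1 clock 10.8 z-axis [-0.0036  0.     -1.    ]
[-0.0456, -0.016, 0.0] [-0.1, -0.01, 0.06]
[-0.0455, -0.0159, -0.0] [-0.1, -0.01, 0.06]
-- (0.42, -0.11, 0.252, 5)
[-0.0472, 0.0041, -0.0] [-0.0, 0.0, 8.33]
[-0.0461, 0.0109, -0.0] [-0.0, 0.0, 8.33]
[-0.0441, 0.0175, -0.0] [-0.0, 0.0, 8.33]
-- (0.4447, -0.25, 0.252, -20)
```

Request:
{"op": "servo_tool", "data": {"targets": [{"x": -0.0456, "y": -0.016, "z": 0, "wx": -0.1, "wy": 0, "wz": 0, "hand": 0.085}, {"x": -0.0456, "y": -0.016, "z": 0, "wx": -0.1, "wy": 0, "wz": 0, "hand": 0.085}, {"x": -0.047, "y": 0.004, "z": 0, "wx": 0, "wy": 0, "wz": 8.4, "hand": 0.085}, {"x": -0.046, "y": 0.011, "z": 0, "wx": 0, "wy": 0, "wz": 8.4, "hand": 0.085}, {"x": -0.044, "y": 0.0175, "z": 0, "wx": 0, "wy": 0, "wz": 8.4, "hand": 0.085}]}}

```text
clock: 11.3
eef_pos: [0.4447, -0.2521, 0.2522]
eef_rot: [2.58, 1.791, 0.0]
wrist_force: [1.1, 0.5, 0.2]
gripper_width: 0.0854
finger_force: 0.0
```

Request:
{"op": "servo_tool", "data": {"targets": [{"x": -0.04, "y": 0.0145, "z": 0.02, "wx": 0, "wy": 0, "wz": 0, "hand": 0.085}, {"x": 0, "y": 0, "z": 0.035, "wx": 0, "wy": 0, "wz": 0, "hand": 0.085}, {"x": 0, "y": 0, "z": 0.035, "wx": 0, "wy": 0, "wz": 0, "hand": 0.085}, {"x": 0, "y": 0, "z": 0, "wx": 0, "wy": 0, "wz": 0, "hand": 0.085}, {"x": 0, "y": 0, "z": 0, "wx": 0, "wy": 0, "wz": 0, "hand": 0.085}]}}

```text
clock: 11.8
eef_pos: [0.4446, -0.2928, 0.1623]
eef_rot: [-2.575, -1.799, -0.0]
wrist_force: [-1.1, 1.0, 0.8]
gripper_width: 0.0848
finger_force: 0.0
```

Request:
{"op": "servo_tool", "data": {"targets": [{"x": 0, "y": 0, "z": 0, "wx": 0, "wy": 0, "wz": 0, "hand": 0.085}, {"x": 0, "y": 0, "z": 0, "wx": 0, "wy": 0, "wz": 0, "hand": 0.085}, {"x": 0, "y": 0, "z": 0, "wx": 0, "wy": 0, "wz": 0, "hand": 0.085}]}}

```text
clock: 12.1
eef_pos: [0.445, -0.2938, 0.1636]
eef_rot: [2.574, 1.796, 0.002]
wrist_force: [-0.1, 0.5, 0.2]
gripper_width: 0.0852
finger_force: 0.0
```

```bash
python3 - <<'E'
from h import *
c=snap("w_cell2");plan((.4447,-.2924,.162,-20.5))
o=np.zeros((600,800,3),np.uint8)
a=crop(cv2.imread("pics/w_cell2.png"),200,150,110,130,4)
b=crop(cv2.imread("pics/w_seat.png"),222,70,110,85,3,20)
o[:520,:440]=a;o[:255,450:780]=b
d=crop(cv2.imread("pics/w_seat.png"),212,200,110,110,3,20);o[260:590,450:780]=d
cv2.imwrite("pics/m3.png",o)
E
```

```text
at [ 0.4447 -0.2938  0.1633] close -20.2 clock 12.15 z-axis [ 0.0018 -0.0013 -1.    ]
[0.0013, -0.0005, 0.0013] [0.12, 0.03, 0.3]
-- (0.4447, -0.2924, 0.162, -20.5)
```

View pics/m3.png

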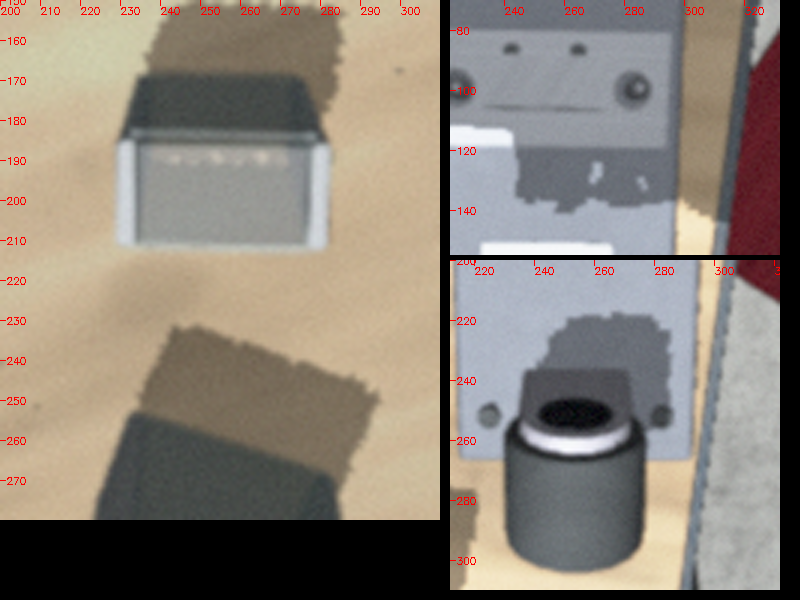

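The composite shows the plate foot lying on the bed with the pins coming up through the holes. The cell top sits square to the gripper at px (229.5–282.5, 183.8–212).

```bash
python3 - <<'E'
from h import *
ct=np.array([.0663,-.0009,-.1424]);Rc=np.array([[0.001,1,-.001],[-.9657,0.001,-.26],[-.26,.001,.9657]])
k=pickle.load(open("pics/w_cell2.pkl","rb"))
def tool(uv,zt):
    d=Rc.T@np.array([(uv[0]-k["cx"])/k["fx"],(uv[1]-k["cy"])/k["fy"],1]);return (ct+d*(zt-ct[2])/d[2])
h=np.array([tool(u,.093) for u in((229.5,183.8),(282.5,183.8),(281.8,212),(229.5,211.5))])
print(h.round(4).tolist(),h.mean(0))
ks=pickle.load(open("pics/w_seat.pkl","rb"))
for n,uv,z in(("pinR",(282.5,99),.036),("pinL",(223,98.5),.036),("lensrim",(250.5,251),.08)):print(n,onz(ks,uv,z).round(4))
a=np.radians(5);X=np.array([-np.sin(a),np.cos(a)]);Y=np.array([np.cos(a),np.sin(a)])
E
```

```text
[[0.0127, -0.018, 0.093], [0.0127, 0.0208, 0.093], [-0.0089, 0.0208, 0.093], [-0.0085, -0.0183, 0.093]] [0.00201384 0.00130622 0.093     ]
pinR [0.4661 0.0619 0.036 ]
pinL [0.4044 0.0568 0.036 ]
lensrim [ 0.4468 -0.0919  0.08  ]
```

Request:
{"op": "servo_tool", "data": {"targets": [{"x": 0.002, "y": 0.0018, "z": 0.01, "wx": 0.05, "wy": 0, "wz": 0, "hand": 0.085}, {"x": 0, "y": 0, "z": 0.03, "wx": 0, "wy": 0, "wz": 0, "hand": 0.085}, {"x": 0, "y": 0, "z": 0.03, "wx": 0, "wy": 0, "wz": 0, "hand": 0.085}, {"x": 0, "y": 0, "z": 0, "wx": 0, "wy": 0, "wz": 0, "hand": 0.085}, {"x": 0, "y": 0, "z": 0, "wx": 0, "wy": 0, "wz": 0, "hand": 0.085}]}}

```text
clock: 12.65
eef_pos: [0.4463, -0.2919, 0.0918]
eef_rot: [-2.575, -1.796, 0.001]
wrist_force: [1.3, -0.5, -0.5]
gripper_width: 0.0848
finger_force: 0.0
```

```bash
python3 - <<'E'
from h import *
plan((.4471,-.2925,.031,-20.5))
E
```

```text
at [ 0.4463 -0.2919  0.0918] close -20.2 clock 12.65 z-axis [-0.0017  0.0012 -1.    ]
[-0.0001, 0.0005, 0.0304] [-0.06, -0.02, 0.15]
[-0.0002, 0.0005, 0.0304] [-0.06, -0.02, 0.15]
-- (0.4471, -0.2925, 0.031, -20.5)
```

Request:
{"op": "servo_tool", "data": {"targets": [{"x": 0, "y": 0.0005, "z": 0.02, "wx": 0, "wy": 0, "wz": 0, "hand": 0.085}, {"x": 0, "y": 0, "z": 0.02, "wx": 0, "wy": 0, "wz": 0, "hand": 0.085}, {"x": 0, "y": 0, "z": 0.02, "wx": 0, "wy": 0, "wz": 0, "hand": 0.085}, {"x": 0, "y": 0, "z": 0, "wx": 0, "wy": 0, "wz": 0, "hand": 0.085}, {"x": 0, "y": 0, "z": 0, "wx": 0, "wy": 0, "wz": 0, "hand": 0.085}]}}

```text
clock: 13.15
eef_pos: [0.4479, -0.2929, 0.0334]
eef_rot: [2.576, 1.797, 0.001]
wrist_force: [0.1, -0.8, 0.6]
gripper_width: 0.0851
finger_force: 0.0
```

Request:
{"op": "servo_tool", "data": {"targets": [{"x": 0, "y": 0, "z": 0, "wx": 0, "wy": 0, "wz": 0, "hand": 0.06}, {"x": 0, "y": 0, "z": 0, "wx": 0, "wy": 0, "wz": 0, "hand": 0.045}, {"x": 0, "y": 0, "z": 0, "wx": 0, "wy": 0, "wz": 0, "hand": 0.03}, {"x": 0, "y": 0, "z": 0, "wx": 0, "wy": 0, "wz": 0, "hand": 0.03}, {"x": 0, "y": 0, "z": 0, "wx": 0, "wy": 0, "wz": 0, "hand": 0.03}], "force": 30}}

```text
clock: 13.65
eef_pos: [0.4475, -0.2928, 0.033]
eef_rot: [2.576, 1.797, 0.0]
wrist_force: [-0.1, -0.0, 5.8]
gripper_width: 0.04
finger_force: 30.9
```

Request:
{"op": "servo_tool", "data": {"targets": [{"x": 0, "y": 0, "z": -0.01, "wx": 0, "wy": 0, "wz": 0, "hand": 0.03}, {"x": 0, "y": 0, "z": -0.03, "wx": 0, "wy": 0, "wz": 0, "hand": 0.03}, {"x": 0, "y": 0, "z": -0.04, "wx": 0, "wy": 0, "wz": 0, "hand": 0.03}, {"x": 0, "y": 0, "z": -0.04, "wx": 0, "wy": 0, "wz": 0, "hand": 0.03}, {"x": 0, "y": 0, "z": -0.04, "wx": 0, "wy": 0, "wz": 0, "hand": 0.03}]}}

```text
clock: 14.15
eef_pos: [0.4463, -0.292, 0.1936]
eef_rot: [-2.575, -1.797, 0.001]
wrist_force: [-0.2, -0.5, -1.0]
gripper_width: 0.0398
finger_force: 30.6
```

Request:
{"op": "servo_tool", "data": {"targets": [{"x": 0, "y": 0, "z": 0, "wx": 0, "wy": 0, "wz": 0, "hand": 0.03}, {"x": 0, "y": 0, "z": 0, "wx": 0, "wy": 0, "wz": 0, "hand": 0.03}, {"x": 0, "y": 0, "z": 0, "wx": 0, "wy": 0, "wz": 0, "hand": 0.03}]}}

```text
clock: 14.45
eef_pos: [0.4456, -0.2918, 0.1906]
eef_rot: [-2.574, -1.795, 0.003]
wrist_force: [-0.7, 0.2, -1.9]
gripper_width: 0.0396
finger_force: 30.8
```

```bash
python3 - <<'E'
from h import *
c=snap("w_clift")
cv2.imwrite("pics/w_clift_c.png",crop(cv2.imread("pics/w_clift.png"),170,150,170,140,4))
plan((.4431,-.0202,.193,5))
E
```

```text
at [ 0.4456 -0.2918  0.1903] close -20.2 clock 14.5 z-axis [-0.004   0.0024 -1.    ]
[0.0423, -0.016, -0.0003] [-0.04, -0.02, -4.2]
[0.0434, -0.0129, -0.0004] [-0.04, -0.02, -4.2]
[0.0442, -0.0097, -0.0004] [-0.04, -0.02, -4.2]
[0.0448, -0.0064, -0.0004] [-0.04, -0.02, -4.2]
[0.0452, -0.0031, -0.0004] [-0.04, -0.02, -4.2]
[0.0453, 0.0003, -0.0005] [-0.04, -0.02, -4.2]
-- (0.4431, -0.0202, 0.193, 5)
```

View pics/w_clift_c.png

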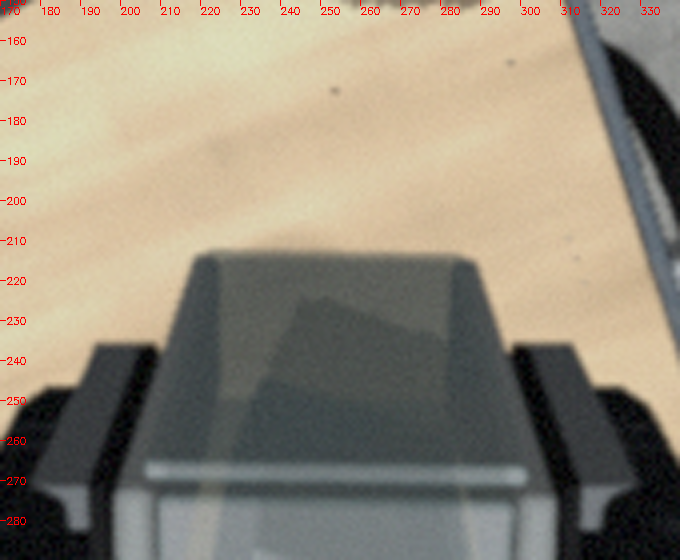

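The crop shows the cell upright between the fingers, with the pads only on its narrow sides.

Request:
{"op": "servo_tool", "data": {"targets": [{"x": 0.0423, "y": -0.016, "z": 0, "wx": -0.04, "wy": -0.02, "wz": -4.2, "hand": 0.03}, {"x": 0.0434, "y": -0.013, "z": 0, "wx": -0.04, "wy": -0.02, "wz": -4.2, "hand": 0.03}, {"x": 0.0442, "y": -0.0097, "z": 0, "wx": -0.04, "wy": -0.02, "wz": -4.2, "hand": 0.03}, {"x": 0.0448, "y": -0.0064, "z": 0, "wx": -0.04, "wy": -0.02, "wz": -4.2, "hand": 0.03}, {"x": 0.0452, "y": -0.003, "z": 0, "wx": -0.04, "wy": -0.02, "wz": -4.2, "hand": 0.03}]}}

```text
clock: 15.0
eef_pos: [0.4434, -0.0643, 0.1905]
eef_rot: [2.203, 2.239, -0.002]
wrist_force: [1.1, 0.0, -2.2]
gripper_width: 0.04
finger_force: 30.8
```

Request:
{"op": "servo_tool", "data": {"targets": [{"x": 0.0453, "y": 0, "z": 0, "wx": -0.04, "wy": -0.02, "wz": -4.2, "hand": 0.03}, {"x": 0, "y": 0, "z": 0, "wx": 0, "wy": 0, "wz": 0, "hand": 0.03}, {"x": 0, "y": 0, "z": 0, "wx": 0, "wy": 0, "wz": 0, "hand": 0.03}, {"x": 0, "y": 0, "z": 0, "wx": 0, "wy": 0, "wz": 0, "hand": 0.03}, {"x": 0, "y": 0, "z": 0, "wx": 0, "wy": 0, "wz": 0, "hand": 0.03}]}}

```text
clock: 15.5
eef_pos: [0.4439, -0.0223, 0.1912]
eef_rot: [2.124, 2.311, -0.001]
wrist_force: [0.5, -0.1, -1.3]
gripper_width: 0.0397
finger_force: 30.8
```

```bash
python3 - <<'E'
from h import *
snap("w_over");plan((.4433,-.0202,.078,5))
E
```

```text
at [ 0.444  -0.0222  0.1914] close 4.8 clock 15.55 z-axis [ 0.002  -0.0021 -1.    ]
[0.0008, -0.0002, 0.0378] [0.03, 0.04, -0.06]
[0.0007, -0.0002, 0.0378] [0.03, 0.04, -0.06]
[0.0007, -0.0002, 0.0377] [0.03, 0.04, -0.06]
-- (0.4433, -0.0202, 0.078, 5)
```

Request:
{"op": "servo_tool", "data": {"targets": [{"x": 0.001, "y": -0.0003, "z": 0.03, "wx": 0.05, "wy": 0.05, "wz": -0.1, "hand": 0.03}, {"x": 0.001, "y": -0.0003, "z": 0.03, "wx": 0.05, "wy": 0.05, "wz": -0.1, "hand": 0.03}, {"x": 0, "y": 0, "z": 0.03, "wx": 0, "wy": 0, "wz": 0, "hand": 0.03}, {"x": 0, "y": 0, "z": 0.023, "wx": 0, "wy": 0, "wz": 0, "hand": 0.03}, {"x": 0, "y": 0, "z": 0, "wx": 0, "wy": 0, "wz": 0, "hand": 0.03}]}}

```text
clock: 16.05
eef_pos: [0.4408, -0.0199, 0.0761]
eef_rot: [-2.117, -2.315, 0.006]
wrist_force: [-0.9, -0.3, -1.5]
gripper_width: 0.0398
finger_force: 30.7
```

Request:
{"op": "servo_tool", "data": {"targets": [{"x": 0, "y": 0, "z": 0, "wx": 0, "wy": 0, "wz": 0, "hand": 0.03}, {"x": 0, "y": 0, "z": 0, "wx": 0, "wy": 0, "wz": 0, "hand": 0.03}, {"x": 0, "y": 0, "z": 0, "wx": 0, "wy": 0, "wz": 0, "hand": 0.03}, {"x": 0, "y": 0, "z": 0, "wx": 0, "wy": 0, "wz": 0, "hand": 0.03}]}}

```text
clock: 16.45
eef_pos: [0.4445, -0.0192, 0.0798]
eef_rot: [2.117, 2.317, 0.002]
wrist_force: [0.8, 0.1, -1.5]
gripper_width: 0.0396
finger_force: 30.8
```

```bash
python3 - <<'E'
from h import *
plan((.4433,-.0202,.078,5))
E
```

```text
at [ 0.4445 -0.0192  0.0798] close 5.2 clock 16.45 z-axis [ 0.0032 -0.0011 -1.    ]
[-0.0009, -0.0013, 0.0018] [0.18, 0.08, 0.17]
-- (0.4433, -0.0202, 0.078, 5)
```

Request:
{"op": "servo_tool", "data": {"targets": [{"x": -0.0005, "y": -0.0007, "z": 0.001, "wx": 0.05, "wy": 0.05, "wz": 0.1, "hand": 0.03}, {"x": 0, "y": 0, "z": 0, "wx": 0, "wy": 0, "wz": 0, "hand": 0.03}, {"x": 0, "y": 0, "z": 0, "wx": 0, "wy": 0, "wz": 0, "hand": 0.03}, {"x": 0, "y": 0, "z": 0, "wx": 0, "wy": 0, "wz": 0, "hand": 0.03}, {"x": 0, "y": 0, "z": 0, "wx": 0, "wy": 0, "wz": 0, "hand": 0.03}]}}

```text
clock: 16.95
eef_pos: [0.443, -0.0196, 0.0778]
eef_rot: [-2.121, -2.318, -0.0]
wrist_force: [0.3, -0.6, -1.4]
gripper_width: 0.0399
finger_force: 30.8
```

Request:
{"op": "servo_tool", "data": {"targets": [{"x": 0, "y": 0, "z": 0, "wx": 0, "wy": 0, "wz": 0, "hand": 0.03}, {"x": 0, "y": 0, "z": 0, "wx": 0, "wy": 0, "wz": 0, "hand": 0.03}, {"x": 0, "y": 0, "z": 0, "wx": 0, "wy": 0, "wz": 0, "hand": 0.03}, {"x": 0, "y": 0, "z": 0, "wx": 0, "wy": 0, "wz": 0, "hand": 0.03}, {"x": 0, "y": 0, "z": 0, "wx": 0, "wy": 0, "wz": 0, "hand": 0.03}]}}

```text
clock: 17.45
eef_pos: [0.443, -0.0196, 0.0778]
eef_rot: [-2.121, -2.318, -0.0]
wrist_force: [-0.4, 0.2, -1.8]
gripper_width: 0.0394
finger_force: 30.8
```

```bash
python3 - <<'E'
from h import *
plan((.4433,-.0202,.078,5))
print(arm.observe()["joint_velocities"].round(4))
snap("s_end","scene"); snap("t_end","top")
# automatic check: top view vs start, plate/bystander regions unchanged
a=cv2.imread("pics/top0.png");b=cv2.imread("pics/t_end.png")
d=lambda x,y,w,h:float(np.abs(a[y:y+h,x:x+w].astype(int)-b[y:y+h,x:x+w]).mean().round(1))
print("nut",d(135,220,20,20),"A",d(305,195,30,25),"gascup",d(338,225,14,14),"C",d(360,180,35,35))
E
```

```text
at [ 0.443  -0.0196  0.0778] close 5.1 clock 17.45 z-axis [ 1.e-04  2.e-04 -1.e+00]
[-0.0006, 0.0003, -0.0002] [0.01, -0.01, 0.08]
-- (0.4433, -0.0202, 0.078, 5)
[ 0.001  -0.0007  0.0013 -0.0006 -0.0005  0.0008  0.0003]
nut 7.0 A 7.2 gascup 39.8 C 7.7
```

```bash
python3 -c "
from workcell import arm
print(arm.job_done())"
```

```text
the job is handed in; nothing more can be done
None
```

The plate is seated on both pins and released, and the job was handed in at 17.5 s with the gripper holding the glass cell still and upright in the light path by its frosted sides. The cell's final position was checked only from the arm's own readings, as all ten picture views were used.

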